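# Lock a comb blank into the sawing board with the slot driver

## Task

Take the big slot driver from its stand and first slide the loose comb blank along the sawing board, between the rails, fully home against the fence. Then, with the driver's blade in the screw slots, turn both latches shut as far as they go across the front of the blank, never touching the latches with the hand, and finally stand the driver back upright in its stand. Leave the oil bottle, whetstone and spare blanks where they are.

Things in the scene. Friction and masses are not known exactly. Their poses are not given: they have to be found in the camera images.
- jig: wooden sawing board, fixed, 250 x 300 x 20 mm. Frame: z = 0 at the table, bed at z = 20 mm; x = 0 is the front edge of a blank that is home, +x towards the fence; y = 0 the middle. Bed spans x -140 to 110, y +-150. Rails keep the blank in line: inner faces y = +-65 from x = 32 to 72, flared wider down to x = 11, 22 mm high above the bed.
- fence (a point): middle of the dark fence's front face at bed level (board x = 70 mm, y = 0); fence 160 mm long, 28 mm high above the bed. A dark arch stands behind it at board x = 98 mm: posts 16 x 18 mm at y = +-105, crossbar over y +-114, top 148 mm above the table.
- blank: loose comb blank, pale yellow wood 70 (x) x 120 (y) x 12 (z) mm, about 0.1 kg; origin at the centre of its underside. It starts flat on the bed, 40 to 85 mm short of home, between the two open latches; home is origin at board x = 35 mm.
- slot_l (a point): slotted brass screw head of the left (+y) latch: centre of the slot's FLOOR, on the vertical turning axis, 36.5 mm above the table. Head 44 mm across; slot 9 mm wide, 12 mm deep, open at both ends, mouth eased 1.5 mm. It turns with the latch: its y axis runs along the slot (and the latch bar), z up.
- slot_r (a point): slotted brass screw head of the right (-y) latch: centre of the slot's FLOOR, on the vertical turning axis, 36.5 mm above the table. Head 44 mm across; slot 9 mm wide, 12 mm deep, open at both ends, mouth eased 1.5 mm. It turns with the latch: its y axis runs along the slot (and the latch bar), z up.
- latch_l: left (+y) steel latch with its screw head. Bar 20 mm wide, 12 thick, reaching 65 mm from the turning axis along this body's -y axis; bar top 14 mm, head top 28 mm above this origin, which lies on the turning axis (board x -13, y +100, z 20.5 mm). Not to be touched by the hand.
- latch_r: right (-y) steel latch with its screw head. Bar 20 mm wide, 12 thick, reaching 65 mm from the turning axis along this body's +y axis; bar top 14 mm, head top 28 mm above this origin, which lies on the turning axis (board x -13, y -100, z 20.5 mm). Not to be touched by the hand.
- turn_l (a joint): angle of the left (+y) latch, rad: 0 = shut, on its stop, bar square across the board about 3 mm in front of a blank that is home; grows as it opens, to 2.3. Near 1.57 the bar points to the board's front (-x). Shuts by turning anticlockwise seen from above. Stiff (0.12 N m friction), stays where left. Starts between 1.25 and 1.75.
- turn_r (a joint): angle of the right (-y) latch, rad: 0 = shut, on its stop, bar square across the board about 3 mm in front of a blank that is home; grows as it opens, to 2.3. Near 1.57 the bar points to the board's front (-x). Shuts by turning clockwise seen from above. Stiff (0.12 N m friction), stays where left. Starts between 1.25 and 1.75.
- driver: big slot driver upright in its stand, 150 mm, 0.18 kg. Origin at the centre of the blade's tip (lowest point), z up. Steel blade 28 mm wide (x), 5 thick (y), z = 0 to 30; shank 14 x 8, to z = 71; brass collar 44 x 30, z = 70 to 78; dark wooden handle 40 (x) x 24 (y) mm, z = 78 to 150: grip it across y. In the stand the collar rests on the top and the tip is at table level.
- stand: dark wooden block 75 (x) x 65 (y) x 70 mm high, fixed, with a slot 34 (x) x 13 (y) mm right through from its top; origin at the centre of its underside. The driver's blade goes down this slot, driver x along stand x (either way round), until the collar rests on top. It stands left or right of the board.
- oil: amber oil bottle, 64 mm across, 190 mm tall, on the other side of the board from the stand; origin at the centre of its underside. Leave alone.
- stone: whetstone on a dark wooden base, 90 x 210 x 48 mm, beside the board, at its far end; origin at the centre of its underside. Leave alone.
- spares: stack of four spare comb blanks held as one, about 76 x 126 x 48 mm, beside the board, at its far end; origin at the centre of its underside. Leave alone.
Not all that is in view belongs to the job. Leave any orange or red look-alike of the driver alone.

How it is judged:
On the way, in this order (a step that is already met when the one before it is completed fails the run):
1. the blank is fully home against the fence, while both latches are still open (x of blank in the frame of jig above 0.031 m and z of blank in the frame of jig below 0.024 m and angle between the y axis of blank and the y axis of jig, either way round below 0.08 rad and not (value of joint turn_l below 0.12 rad) and not (value of joint turn_r below 0.12 rad)), for 0.1 s.
2. one latch is turned shut, with the driver's blade in its slot (((distance between driver and slot_l below 0.01 m and value of joint turn_l below 0.12 rad) or (distance between driver and slot_r below 0.01 m and value of joint turn_r below 0.12 rad))), for 0.1 s.
3. the other latch is turned shut too, with the blade in its slot (value of joint each of turn_l, turn_r below 0.12 rad and (distance between driver and slot_l below 0.01 m or distance between driver and slot_r below 0.01 m)), for 0.1 s.
At the end, for the whole second after the job is handed in: The blank lies flat within 4 mm of fully home against the fence, square to the board within 0.08 rad; both latches are within 0.12 rad of their stop; the driver stands at rest in its stand (upright within 0.08 rad, tip within 6 mm of the table and 12 mm of the stand's centre) (x of blank in the frame of jig above 0.031 m and z of blank in the frame of jig below 0.024 m and angle between the y axis of blank and the y axis of jig, either way round below 0.08 rad and value of joint each of turn_l, turn_r below 0.12 rad and horizontal distance between driver and stand below 0.012 m and height (world z) of driver below 0.006 m and angle between driver's own z axis and vertical below 0.08 rad and linear speed of each of driver, blank below 0.02 m/s); the robot touches nothing.
It fails at once if the hand or arm touches a latch or its screw head (over 0.5 N) (contact force between any of the fingers, the arm and latch_l above 0.5 N or contact force between any of the fingers, the arm and latch_r above 0.5 N).
It fails at once if the oil bottle, whetstone or spare blanks are moved by more than 20 mm, or the bottle is tipped by more than 0.4 rad (distance of any of oil, stone, spares from where it was at the start of the episode above 0.02 m or angle between oil's own z axis and vertical above 0.4 rad).
It also fails if it takes over 72 s, if anything falls off the work surface, if the arm or the gripper's body presses on something with over 40 N, if the wrist force passes 120 N, or if a joint passes its speed limit or range.

## Robot

A 7-joint arm with a two-finger parallel gripper is mounted at the origin on the work surface. World frame = base frame: x ahead of the robot, y to its left, z up, the work surface at z = 0. Lengths are in m, angles in rad, forces in N, time in s.
With the tool pointing down it reaches from about 0.425 to 0.925 m from the base axis. Payload 6.8 kg.
Tool frame: the origin (TCP) lies on the centre line of the jaws, within the pads' length; the fingertips stand 14 mm ahead of it and the grasp point (between the pads) lies 5 mm behind it (bot.finger_overhang is the distance from the TCP to the fingertips, in m); z points along the fingers, y is the line along which they close (so a half turn about z gives the same grasp; the last joint's range is limited). The gripper opens to 85 mm and grips with 20 to 120 N. Pads are 22 mm wide; open, the fingers measure 114 mm over their backs; the gripper's body (76 mm by 85 mm) begins 54 mm behind the grasp point. The pads swing forward as they close: fully open they stand 13 mm farther back than shut.
Start: joints at [1.082, 0.477, 0.022, 1.555, -0.011, 1.109, -0.083], TCP at [0.251, -0.627, 0.245] pointing down, gripper open.
Joint ranges: [-2.96, 2.96], [-0.34, 2.1], [-1.41, 1.46], [0.24, 2.44], [-1.37, 4.51], [0.17, 1.92], [-2.96, 2.96]. Speed limits (rad/s): [2.39, 2.39, 3.14, 3.14, 3.14, 3.14, 3.14].

## Interface

Orientations are given as a unit quaternion [w, x, y, z].
In Python, from station import bot gives the robot as it stands.
- The arm moves only by the shell command python3 -m inch 'ROWS' [OPENING] [FORCE]. ROWS is JSON, a list of rows, each a list of 4 numbers: the shift along the tool's x, y, z in m, then the turn about the tool's z in degrees. A call has 1 to 12 rows; each row shifts and turns the commanded pose from where the row before left it, along the tool's axes as they then stand; what a row does not reach is not made up. A row lasts 1/10 s, in which the tool goes at most 50 mm and 8.59 degrees, less where a joint would pass 70% of its speed; a pose out of reach is approached as far as the arm can. A call is refused whole if a number of a shift passes 0.05 or a number of a turn 8.59, either way. A call with a gripper value outside its range is refused whole. OPENING is the finger opening in m, from 0 to 0.0854, set as the call begins (- or left out, the last holds). The fingers move at their own pace and stop on an object; FORCE is the grip in N (left out, the last holds). Time passes only in rows, so rows that do not move let the fingers close. It gives the time, the measured TCP pose, the force, the opening and the grip force at its end, in the units of the state.
- bot.get_obs(): the state, without advancing time (a new reading comes with each control period).
- bot.read_camera(name): name is "scene" or "top"; returns a dict with "color" (480x640x3 uint8, red, green, blue), "mtx" (3x3 intrinsics, pixels), "world_from_camera" (4x4, takes a point from camera to world coordinates). Camera axes: x right, y up, looking along -z (the intrinsics and any distortion apply to the point x, -y, -z); pixel columns grow to the right and rows downward; lengths in m; the calibration is good to about 2 mm. A picture is of the moment at which its call begins. There is no depth.
- bot.hand_in(): hands the job in; it is judged then, once.
The state is a dict: "t": time; "q": joint angles; "joint_vel": joint speeds; "joint_torque": joint torques, N m; "eef_pos": TCP position; "tool_rot": TCP orientation; "contact_force": force on the tool from outside, world axes, zero at the start; "torque": the same for the moment, N m; "gripper_width": opening from 0.0 (shut) to 1.0 (fully open); "grasp_force": force on a finger pad.
Only numpy, scipy, OpenCV 4.12 (cv2) and the standard library are available. Lean on these libraries where they do the work, as an engineer would, in place of code of your own. Each camera call takes 0.05 s, during which the arm holds its last target. There are 200 camera calls.

## Working session

There is one attempt and no reset: what is moved stays moved. The work goes in short steps, Python scripts to look and compute and a shell command to move; the robot and the scene stay as the last step left them, time stands still between calls to the robot, and variables do not carry over. Pictures are saved under pics/ and viewed, at most 10 in all, crops included, and the job is handed in when it is done.

```bash
ls; mkdir -p pics
python3 - <<'E'
from station import bot
import cv2,numpy as np
o=bot.get_obs(); print({k:np.round(v,3).tolist() for k,v in o.items()})
for n in("scene","top"):
    c=bot.read_camera(n); cv2.imwrite(f"pics/{n}0.png",c["color"][:,:,::-1]); print(n,c["mtx"].tolist(),np.round(c["world_from_camera"],4).tolist(),[k for k in c])
E
```

```text
pics
{'t': 0.0, 'q': [1.082, 0.478, 0.022, 1.556, -0.011, 1.109, -0.083], 'joint_vel': [-0.001, -0.0, 0.001, 0.001, -0.001, -0.002, 0.001], 'joint_torque': [-0.001, -59.646, 1.607, -28.12, 0.012, 0.009, 0.0], 'eef_pos': [0.251, -0.626, 0.244], 'tool_rot': [-0.001, 0.982, 0.189, -0.0], 'contact_force': [0.752, 0.179, 0.172], 'torque': [0.037, -0.031, -0.024], 'grasp_force': 0.0, 'gripper_width': 0.999}
scene [[498.70825738055345, 0.0, 323.0307940095373], [0.0, 498.70825738055345, 245.00981130218662], [0.0, 0.0, 1.0]] [[-0.8689, -0.3341, 0.3653, 0.9318], [0.4948, -0.5644, 0.6608, 0.6979], [-0.0146, 0.7549, 0.6557, 0.729], [0.0, 0.0, 0.0, 1.0]] ['color', 'mtx', 'world_from_camera']
top [[520.1676429648926, 0.0, 325.63238694000967], [0.0, 520.1676429648926, 241.68671690095553], [0.0, 0.0, 1.0]] [[0.0024, 0.984, -0.1783, 0.3944], [-1.0, 0.0014, -0.0058, 0.0216], [-0.0054, 0.1783, 0.984, 1.0725], [0.0, 0.0, 0.0, 1.0]] ['color', 'mtx', 'world_from_camera']
```

View pics/scene0.png

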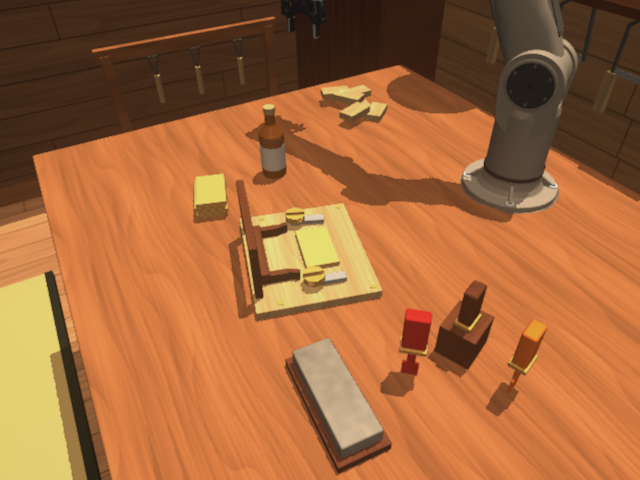

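View pics/top0.png

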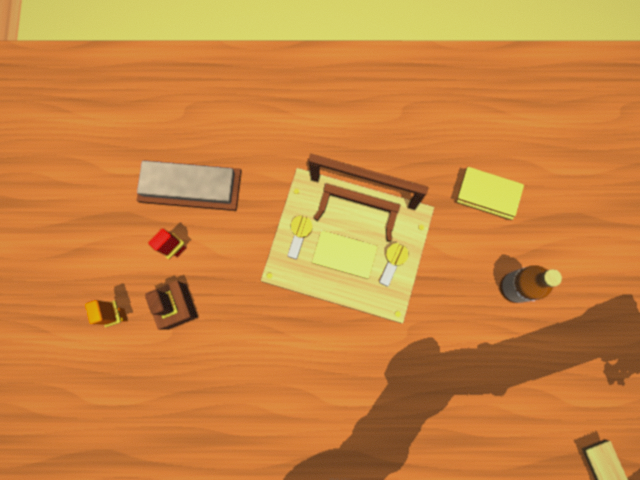

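Candidates for the driver: red look-alike, scene (416,335) / top (165,243); orange look-alike, scene (527,345) / top (101,312); dark handle in the dark stand, scene (470,305) / top (165,302). I choose the dark one, since it matches the description. The board is at top (350,245) and the oil at (530,285).

Run:
```python
import cv2,numpy as np
t=cv2.imread("pics/top0.png");s=cv2.imread("pics/scene0.png")
I=cv2.INTER_CUBIC
a=cv2.resize(t[150:330,255:440],(493,480),interpolation=I)  # placeholder scale 2.667
a=cv2.resize(t[150:330,255:435],(540,540),interpolation=I)
b=cv2.resize(t[265:335,135:205],(260,260),interpolation=I)
c=cv2.resize(s[275:370,430:500],(243,330),interpolation=I)
M=np.zeros((600,800,3),np.uint8);M[:540,:540]=a;M[:260,540:]=b;M[265:595,540:783]=c
cv2.imwrite("pics/crop1.png",M)
```

```text
(no output)
```

View pics/crop1.png

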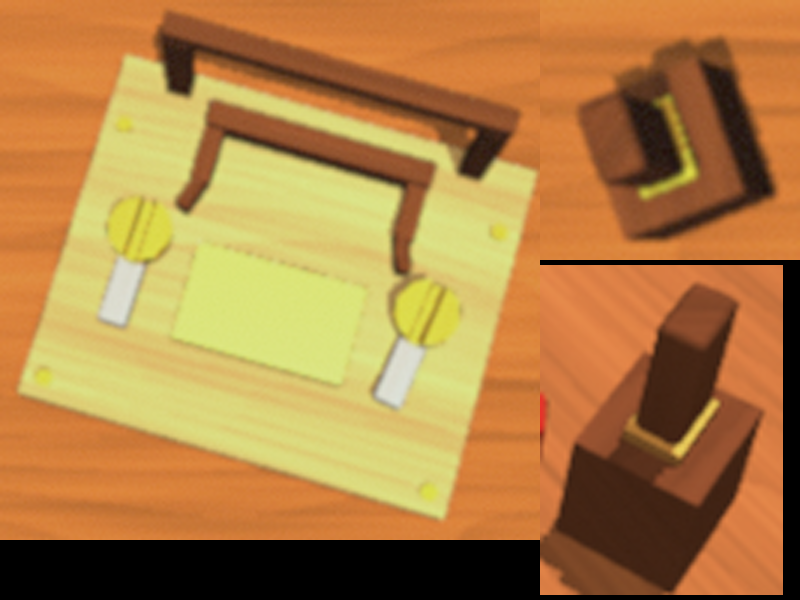

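The crop shows the dark driver in its stand, handle top at crop (612,138), brass collar beneath. The board corners are at crop (127,55), (537,172), (444,519) and (20,392), and the screw heads at (140,230) and (427,313).

```bash
cat > h.py <<'E'
import numpy as np,cv2
from scipy.optimize import least_squares
K={'scene':(498.70825738,323.0307940,245.0098113),'top':(520.16764296,325.63238694,241.686716900)}
W={'scene':np.array([[-0.8689,-0.3341,0.3653,0.9318],[0.4948,-0.5644,0.6608,0.6979],[-0.0146,0.7549,0.6557,0.729]]),
'top':np.array([[0.0024,0.984,-0.1783,0.3944],[-1.0,0.0014,-0.0058,0.0216],[-0.0054,0.1783,0.984,1.0725]])}
def proj(n,P):
    f,cx,cy=K[n];p=(np.atleast_2d(P)-W[n][:,3])@W[n][:,:3]
    return np.c_[cx+f*p[:,0]/-p[:,2],cy-f*p[:,1]/-p[:,2]]
def ray(n,uv,z):
    f,cx,cy=K[n];uv=np.atleast_2d(uv);d=np.c_[(uv[:,0]-cx)/f,-(uv[:,1]-cy)/f,-np.ones(len(uv))]@W[n][:,:3].T
    o=W[n][:,3];return o+d*((z-o[2])/d[:,2])[:,None]
def T(p,L):
    L=np.atleast_2d(L);c,s=np.cos(p[2]),np.sin(p[2])
    return np.c_[p[0]+c*L[:,0]-s*L[:,1],p[1]+s*L[:,0]+c*L[:,1],L[:,2]]
def fit(obs,p0):
    r=lambda p:np.concatenate([(proj(n,T(p,l))-u).ravel() for n,l,u in obs])
    s=least_squares(r,p0,loss='soft_l1');return s.x,r(s.x).reshape(-1,2)
A=lambda x,y:(255+x/3-.33,150+y/3-.33)
B=lambda x,y:(135+(x-540)/3.714-.37,265+y/3.714-.37)
C=lambda x,y:(430+(x-540)/3.474-.36,275+(y-265)/3.474-.36)
E
python3 - <<'E'
from h import *
np.set_printoptions(precision=4,suppress=True)
t=cv2.imread("pics/top0.png");s=cv2.imread("pics/scene0.png")
# brass heads by colour
H={}
for n,im,boxes in(('top',t,[(285,208,320,245),(380,236,415,272)]),('scene',s,[(280,203,312,228),(298,262,330,292)])):
  hsv=cv2.cvtColor(im,cv2.COLOR_BGR2HSV)
  for i,(a,b,c,d) in enumerate(boxes):
    h=hsv[b:d,a:c]; m=(h[...,1]>165)&(h[...,0]>20)&(h[...,0]<34)
    k,l,st,ce=cv2.connectedComponentsWithStats(m.astype(np.uint8)); j=1+np.argmax(st[1:,4])
    print(n,i,st[j],ce[j]+[a,b],h[...,1].min(),h[...,1].max()); H[n,i]=ce[j]+[a,b]
for k,v in H.items(): print(k,ray(k[0],v,.0485))
obs=[('top',l,u) for l,u in [((.110,.15,.02),A(127,55)),((.11,-.15,.02),A(537,172)),((-.14,-.15,.02),A(444,519)),((-.14,.15,.02),A(20,392)),((-.013,.1,.0485),H['top',0]),((-.013,-.1,.0485),H['top',1])]]
obs+=[('scene',l,u) for l,u in [((-.14,-.15,.02),(345,206)),((-.14,.15,.02),(380,291))]]
p,r=fit(obs,[.6,0,-.28]);print('jig',p);print(r)
print('heads',T(p,[[-.013,.1,.0485],[-.013,-.1,.0485]]))
so=[('top',l,u) for l,u in [((-.0375,.0325,.07),B(632,240)),((-.0375,-.0325,.07),B(745,192)),((.0375,-.0325,.07),B(690,45)),
 ((-.022,-.015,.078),B(695,180)),]]
so+=[('scene',l,u) for l,u in [((.0375,.0325,.07),C(698,505)),((-.0375,.0325,.07),C(762,412)),((.0375,-.0325,.07),C(575,443)),((.0375,.0325,0),C(672,590)),((.0375,-.0325,0),C(556,530)),((.02,.012,.15),C(717,350)),((-.02,.012,.15),C(738,302)),((-.02,-.012,.15),C(697,284)),((.02,-.012,.15),C(660,325))]]
q,r=fit(so,[.45,.32,.37]);print('stand',q);print(r)
# latch bar ends, blank corners
print('bar ends',ray('top',[A(113,324),A(387,405)],.0345))
print('blank',ray('top',[A(200,242),A(366,287),A(343,385),A(172,338)],.032))
E
```

```text
top 0 [  7   8  19  21 310] [301.171 226.029] 13 185
top 1 [  6   8  21  20 310] [396.6452 253.7548] 13 186Traceback (most recent call last):
  File "<stdin>", line 10, in <module>
    return _wrapfunc(a, 'argmax', axis=axis, out=out, **kwds)
    return bound(*args, **kwds)
ValueError: attempt to get argmax of an empty sequence
```

```bash
cat > m.py <<'E'
from h import *
np.set_printoptions(precision=4,suppress=True)
t=cv2.imread("pics/top0.png");s=cv2.imread("pics/scene0.png")
hs=cv2.cvtColor(s,cv2.COLOR_BGR2HSV); print(hs[215,288:304:2].tolist(), hs[276,306:324:2].tolist(),hs[250,318].tolist())
H=[(301.17,226.03),(396.65,253.75)]
print(ray('top',H,.0485))
obs=[('top',l,u) for l,u in [((.110,.15,.02),A(127,55)),((.11,-.15,.02),A(537,172)),((-.14,-.15,.02),A(444,519)),((-.14,.15,.02),A(20,392)),((-.013,.1,.0485),H[0]),((-.013,-.1,.0485),H[1])]]
obs+=[('scene',l,u) for l,u in [((-.14,-.15,.02),(345,206)),((-.14,.15,.02),(380,291))]]
p,r=fit(obs,[.6,0,-.28]);print('jig',p);print(r)
print('heads',T(p,[[-.013,.1,.0485],[-.013,-.1,.0485]]))
so=[('top',l,u) for l,u in [((-.0375,.0325,.07),B(632,240)),((-.0375,-.0325,.07),B(745,192)),((.0375,-.0325,.07),B(690,45)),
 ((-.022,-.015,.078),B(695,180)),]]
so+=[('scene',l,u) for l,u in [((.0375,.0325,.07),C(698,505)),((-.0375,.0325,.07),C(762,412)),((.0375,-.0325,.07),C(575,443)),((.0375,.0325,0),C(672,590)),((.0375,-.0325,0),C(556,530)),((.02,.012,.15),C(717,350)),((-.02,.012,.15),C(738,302)),((-.02,-.012,.15),C(697,284)),((.02,-.012,.15),C(660,325))]]
q,r=fit(so,[.45,.32,.37]);print('stand',q);print(r)
print('bar ends',ray('top',[A(113,324),A(387,405)],.0345))
b=ray('top',[A(200,242),A(366,287),A(343,385),A(172,338)],.032)
c,sn=np.cos(p[2]),np.sin(p[2]);R=np.array([[c,sn],[-sn,c]])
print('blank in jig',(R@(b[:,:2]-p[:2]).T).T, (R@(b[:,:2].mean(0)-p[:2])))
e=ray('top',[A(113,324),A(387,405)],.0345);print('bar in jig',(R@(e[:,:2]-p[:2]).T).T)
E
python3 m.py
```

```text
[[21, 162, 194], [22, 160, 202], [22, 160, 201], [22, 161, 211], [22, 160, 210], [22, 158, 221], [23, 158, 225], [24, 154, 230]] [[19, 165, 153], [21, 161, 181], [21, 161, 196], [21, 161, 214], [21, 160, 220], [23, 155, 230], [23, 156, 230], [23, 156, 230], [23, 155, 230]] [28, 129, 231]
[[ 0.6119  0.0769  0.0485]
 [ 0.5557 -0.1138  0.0485]]
jig [ 0.5965 -0.0228 -0.2913]
[[-0.3569 -0.8482]
 [ 0.6292 -0.0557]
 [-0.1719  0.7557]
 [-1.4885 -0.174 ]
 [ 0.0577 -0.4456]
 [ 0.4737  0.1819]
 [-2.0351 -3.1317]
 [ 1.917  -0.0462]]
heads [[ 0.6128  0.0768  0.0485]
 [ 0.5554 -0.1148  0.0485]]
stand [0.4517 0.3311 0.4042]
[[-1.4762  0.9105]
 [ 0.1038  0.3445]
 [ 1.4389  3.9186]
 [ 0.9883 -0.5215]
 [ 0.4722  1.0439]
 [ 0.4665 -0.4776]
 [-0.2307  0.4121]
 [ 0.3919  1.9449]
 [-0.2038  0.831 ]
 [-3.0633  0.2023]
 [ 1.3091 -0.7239]
 [-0.8436 -1.775 ]
 [-0.8841  0.7709]]
bar ends [[ 0.5496  0.0948  0.0345]
 [ 0.4954 -0.0884  0.0345]]
blank in jig [[-0.0075  0.0597]
 [-0.0048 -0.0569]
 [-0.0733 -0.0603]
 [-0.076   0.0585]] [-0.0404  0.0002]
bar in jig [[-0.0787  0.0991]
 [-0.078  -0.0919]]
```

```bash
cat > d.py <<'E'
# usage: d.py x y z yaw_deg [x y z yaw ...]: deltas from current pose, leg by leg, tool x,y,z m & turn deg
import sys,numpy as np
from station import bot
o=bot.get_obs();q=o['tool_rot'];w,a,b,c=q
X=np.array([1-2*(b*b+c*c),2*(a*b+w*c)]);yaw=np.degrees(np.arctan2(X[1],X[0]));p=np.array(o['eef_pos'])
print('t',round(o['t'],2),'pos',np.round(p,4),'yaw',round(yaw,2),'F',np.round(o['contact_force'],1),'M',np.round(o['torque'],2),'w',round(float(o['gripper_width']),3),'g',round(float(o['grasp_force']),1),'q',np.round(o['q'],2))
v=list(map(float,sys.argv[1:]))
for i in range(0,len(v),4):
    n=np.array(v[i:i+3]);c,s=np.cos(np.radians(yaw)),np.sin(np.radians(yaw));e=n-p
    dy=-(v[i+3]-yaw);dy=(dy+180)%360-180
    print('shift(at old yaw)',np.round([c*e[0]+s*e[1],s*e[0]-c*e[1],-e[2]],4),'turn',round(dy,2));p=n;yaw=v[i+3]
E
python3 d.py .47 -.2 .29 23.2 .52 .08 .29 23.2 .4517 .331 .24 23.2 .4517 .331 .115 23.2
```

```text
t 0.1 pos [ 0.2507 -0.6262  0.2444] yaw 21.82 F [-0.6 -0.6 -0.5] M [ 0.01 -0.04  0.01] w 1.0 g 0.0 q [ 1.08  0.48  0.02  1.56 -0.01  1.11 -0.08]
shift(at old yaw) [ 0.362  -0.3141 -0.0456] turn -1.38
shift(at old yaw) [ 0.1563 -0.2377 -0.    ] turn 0.0
shift(at old yaw) [ 0.0361 -0.2576  0.05  ] turn 0.0
shift(at old yaw) [0.    0.    0.125] turn 0.0
```

```bash
python3 -m inch '[[0.03,-0.026,-0.004,-1.4],[0.03,-0.026,-0.004,0],[0.03,-0.026,-0.004,0],[0.03,-0.026,-0.004,0],[0.03,-0.026,-0.004,0],[0.03,-0.026,-0.004,0],[0.03,-0.026,-0.004,0],[0.03,-0.026,-0.004,0],[0.03,-0.026,-0.004,0],[0.03,-0.026,-0.004,0],[0.03,-0.026,-0.004,0],[0.03,-0.026,-0.004,0]]' 0.0854
python3 -m inch '[[0.02,-0.034,0,0],[0.02,-0.034,0,0],[0.02,-0.034,0,0],[0.02,-0.034,0,0],[0.02,-0.034,0,0],[0.02,-0.034,0,0],[0.02,-0.034,0,0],[0,0,0,0]]'
python3 d.py .4517 .331 .24 23.2 .4517 .331 .115 23.2
```

```text
t: 1.3
eef_pos: [0.4598, -0.1969, 0.2933]
tool_rot: [-0.0, 0.98, 0.201, -0.0]
contact_force: [-0.2, 0.2, -0.4]
gripper_width: 1.002
grasp_force: 0.0
t: 2.1
eef_pos: [0.4941, 0.0817, 0.2934]
tool_rot: [-0.001, 0.979, 0.206, 0.0]
contact_force: [-0.5, -0.3, -0.8]
gripper_width: 1.0
grasp_force: 0.0
t 2.1 pos [0.4941 0.0817 0.2934] yaw 23.72 F [-0.5 -0.3 -0.8] M [ 0.01 -0.01  0.02] w 1.0 g 0.0 q [ 0.13  0.18 -0.47  1.88  0.09  1.11 -1.53]
shift(at old yaw) [ 0.0614 -0.2453  0.0534] turn 0.52
shift(at old yaw) [0.    0.    0.125] turn 0.0
```

```bash
python3 -m inch '[[0.009,-0.035,0.0075,0.5],[0.009,-0.035,0.0075,0],[0.009,-0.035,0.0075,0],[0.009,-0.035,0.0075,0],[0.009,-0.035,0.0075,0],[0.009,-0.035,0.0075,0],[0.007,-0.035,0.0075,0],[0,0,0,0],[0,0,0,0]]'
python3 d.py .4517 .331 .115 23.2
python3 - <<'E'
from station import bot
import cv2,numpy as np
t=bot.read_camera("top")["color"][:,:,::-1];s=bot.read_camera("scene")["color"][:,:,::-1]
cv2.imwrite("pics/t1.png",t);cv2.imwrite("pics/s1.png",s)
M=np.zeros((480,800,3),np.uint8)
M[:400,:400]=cv2.resize(t[240:360,105:225],(400,400),interpolation=2);M[:480,400:]=cv2.resize(s[190:382,390:550],(400,480),interpolation=2)
cv2.imwrite("pics/crop2.png",M)
E
```

```text
t: 3.0
eef_pos: [0.4554, 0.3249, 0.2401]
tool_rot: [0.0, 0.98, 0.198, -0.001]
contact_force: [-0.1, -1.1, -0.5]
gripper_width: 0.999
grasp_force: 0.0
t 3.0 pos [0.4554 0.3249 0.2401] yaw 22.8 F [-0.1 -1.1 -0.5] M [-0.02  0.01 -0.03] w 0.999 g 0.0 q [-0.27  0.35 -0.57  1.81  0.22  1.05 -2.1 ]
shift(at old yaw) [-0.001  -0.007   0.1251] turn -0.4
```

View pics/crop2.png

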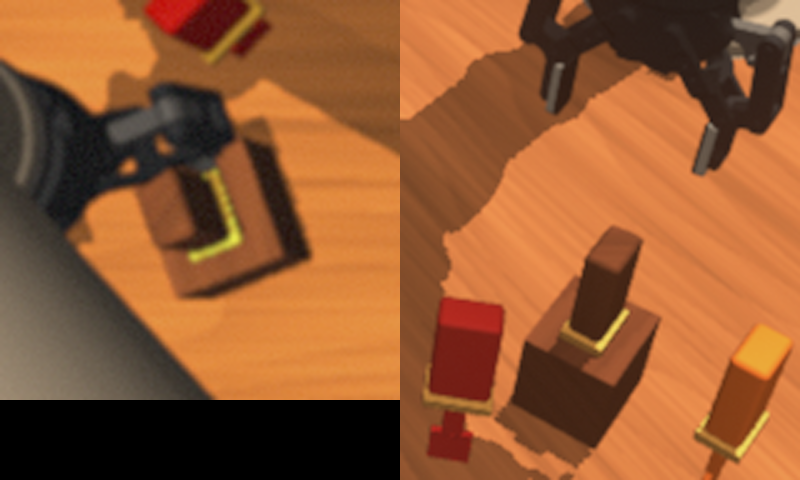

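The crop shows the open fingertips at scene (451,234) and (511,259), straddling the driver line. The handle top is near scene (475,286) and nothing is in the way below.

```bash
python3 - <<'E'
from h import *
print(proj('scene',[[.4554,.3249,.239]]), 'seen 481.3,246.4')
print('driver top ctr',proj('scene',[[.4517,.3311,.15]]),proj('top',[[.4517,.3311,.15]]))
E
python3 -m inch '[[-0.001,-0.007,0.02,-0.4],[0,0,0.03,0],[0,0,0.03,0],[0,0,0.03,0],[0,0,0.015,0],[0,0,0,0]]'
python3 d.py .4517 .331 .115 23.2
```

```text
[[482.05368894 245.1540588 ]] seen 481.3,246.4
driver top ctr [[475.7052509  288.57811172]] [[153.48903711 302.5770419 ]]
t: 3.7
eef_pos: [0.4518, 0.329, 0.1141]
tool_rot: [0.001, 0.98, 0.2, -0.002]
contact_force: [-0.9, -0.7, 0.6]
gripper_width: 0.995
grasp_force: 0.0
t 3.7 pos [0.4518 0.329  0.1141] yaw 23.02 F [-0.9 -0.7  0.6] M [-0.04 -0.    0.03] w 0.995 g 0.0 q [-0.33  0.5  -0.52  1.92  0.34  0.81 -2.21]
shift(at old yaw) [ 0.0007 -0.0019 -0.0009] turn -0.18
```

```bash
python3 -m inch '[[0,0,0,0],[0,0,0,0],[0,0,0,0],[0,0,0,0],[0,0,0,0],[0,0,0,0],[0,0,0,0],[0,0,0,0]]' 0.01 70
python3 d.py
```

```text
t: 4.5
eef_pos: [0.4526, 0.3315, 0.1167]
tool_rot: [-0.0, 0.98, 0.2, 0.001]
contact_force: [-0.5, -0.8, 6.6]
gripper_width: 0.276
grasp_force: 68.4
t 4.5 pos [0.4526 0.3315 0.1167] yaw 23.12 F [-0.5 -0.8  6.6] M [-0.3   0.13 -0.01] w 0.276 g 68.4 q [-0.33  0.5  -0.52  1.91  0.34  0.81 -2.21]
```

```bash
python3 -m inch '[[0,0,-0.01,0],[0,0,-0.02,0],[0,0,-0.03,0],[0,0,-0.04,0],[0,0,-0.03,0],[0,0,0,0],[0,0,0,0]]'
python3 d.py
python3 - <<'E'
from station import bot
import cv2,numpy as np
t=bot.read_camera("top")["color"][:,:,::-1];s=bot.read_camera("scene")["color"][:,:,::-1]
cv2.imwrite("pics/t2.png",t);cv2.imwrite("pics/s2.png",s)
cv2.imwrite("pics/crop3.png",cv2.resize(s[180:380,390:550],(480,600),interpolation=2))
E
```

```text
t: 5.2
eef_pos: [0.4521, 0.3309, 0.2462]
tool_rot: [0.0, 0.98, 0.2, 0.0]
contact_force: [-0.8, 0.0, -2.4]
gripper_width: 0.273
grasp_force: 68.9
t 5.2 pos [0.4521 0.3309 0.2462] yaw 23.11 F [-0.8  0.  -2.4] M [-0.01  0.03  0.04] w 0.273 g 68.9 q [-0.27  0.35 -0.58  1.8   0.22  1.06 -2.1 ]
```

View pics/crop3.png

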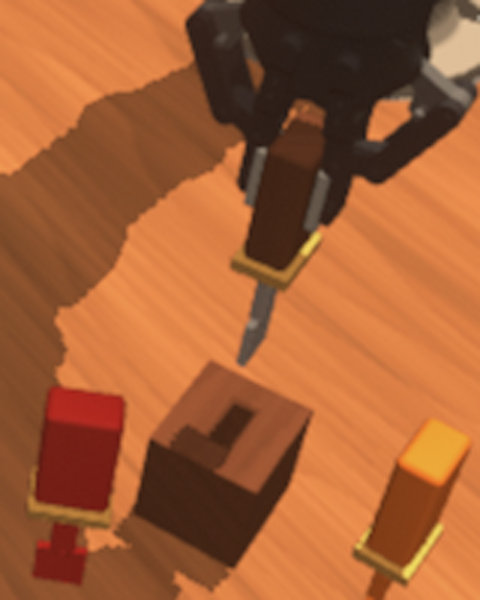

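The driver is clear of its stand and upright, blade tip at scene (470,301). The stand slot is at scene (469,322).

```bash
python3 - <<'E'
from h import *
p=[.4521,.3309,np.radians(23.1)]
print('tip corners',proj('scene',T(p,[[x,y,.1295] for x in(-.014,.014) for y in(-.0025,.0025)])))
print('collar',proj('scene',T(p,[[.022,-.015,.1995],[.022,.015,.1995],[-.022,.015,.1995]])),'seen', 390+232/3,180+262/3,390+280/3,180+287/3,390+321/3,180+240/3)
print('slot',proj('scene',T([.4517,.3311,.404],[[0,0,.07]])))
J=[.5965,-.0228,-.2913]; print('jig->world pre-push',T(J,[[-.10,0,0],[-.0025,0,0]]),'heads',T(J,[[-.013,.1,0],[-.013,-.1,0]]))
E
python3 d.py .47 .12 .246 23 .4998 0.0059 .246 73.3
```

```text
tip corners [[475.28976868 291.69132253]
 [478.14858945 293.00680257]
 [467.93373857 301.84651905]
 [470.83070153 303.2187924 ]]
collar [[466.10645642 270.06863402]
 [484.77171981 278.33195629]
 [496.49780561 262.15292777]] seen 467.3333333333333 267.3333333333333 483.3333333333333 275.6666666666667 497.0 260.0
slot [[466.96719074 321.32738746]]
jig->world pre-push [[ 0.50071287  0.00591977  0.        ]
 [ 0.59410532 -0.02208201  0.        ]] heads [[ 0.61276744  0.0767207   0.        ]
 [ 0.5553279  -0.11485356  0.        ]]
t 5.3 pos [0.4514 0.3302 0.2444] yaw 23.12 F [ 0.7 -0.4 -2.3] M [-0.    0.02  0.01] w 0.272 g 68.9 q [-0.27  0.35 -0.58  1.8   0.22  1.06 -2.1 ]
shift(at old yaw) [-0.0654  0.2006 -0.0016] turn 0.12
shift(at old yaw) [-0.0172  0.1167 -0.    ] turn -50.3
```

```bash
python3 -m inch '[[-0.004,0.016,0,0],[-0.008,0.032,0,0],[-0.008,0.032,0,0],[-0.008,0.032,0,0],[-0.008,0.032,0,0],[-0.008,0.032,0,0],[-0.008,0.032,0,0],[-0.008,0.032,0,0],[-0.008,0.032,0,0],[-0.008,0.032,0,0],[-0.006,0.015,0,0],[0,0,0,0]]'
python3 -m inch '[[0,0,0,-4],[0,0,0,-8],[0,0,0,-8],[0,0,0,-8],[0,0,0,-8],[0,0,0,-8],[0,0,0,-6],[0,0,0,0]]'
python3 d.py .5007 .0059 .139 73.3
```

```text
t: 6.5
eef_pos: [0.501, 0.0022, 0.244]
tool_rot: [0.0, 0.98, 0.198, -0.002]
contact_force: [0.5, 0.2, -1.2]
gripper_width: 0.276
grasp_force: 69.1
t: 7.3
eef_pos: [0.5013, 0.0067, 0.2449]
tool_rot: [-0.001, 0.802, 0.597, -0.001]
contact_force: [-0.3, 0.5, -1.8]
gripper_width: 0.271
grasp_force: 68.9
t 7.3 pos [0.5013 0.0067 0.2449] yaw 73.27 F [-0.3  0.5 -1.8] M [0.01 0.01 0.05] w 0.271 g 68.9 q [ 0.35  0.24 -0.57  1.93  0.15  1.01 -0.57]
shift(at old yaw) [-0.001  -0.0003  0.1059] turn -0.03
```

```bash
python3 -m inch '[[-0.001,0,0.02,0],[0,0,0.03,0],[0,0,0.03,0],[0,0,0.02,0],[0,0,0.006,0],[0,0,0,0],[0,0,0,0]]'
python3 d.py .5007 .0059 .139 73.3
```

```text
t: 8.0
eef_pos: [0.5023, 0.0051, 0.1406]
tool_rot: [0.0, 0.803, 0.595, 0.001]
contact_force: [0.5, -0.1, -0.6]
gripper_width: 0.276
grasp_force: 69.0
t 8.0 pos [0.5023 0.0051 0.1406] yaw 73.09 F [ 0.5 -0.1 -0.6] M [-0.03 -0.06  0.  ] w 0.276 g 69.0 q [ 0.3   0.38 -0.53  2.03  0.26  0.79 -0.67]
shift(at old yaw) [ 0.0003 -0.0018  0.0016] turn -0.21
```

```bash
python3 -m inch '[[0,0.008,0.001,0],[0,0.01,0,0],[0,0.01,0,0],[0,0.01,0,0],[0,0.01,0,0],[0,0.01,0,0],[0,0.01,0,0],[0,0.01,0,0],[0,0.008,0,0],[0,0.004,0,0],[0,0,0,0]]'
python3 d.py .5941 -.0221 .139 73.3
```

```text
t: 9.1
eef_pos: [0.5884, -0.0218, 0.1387]
tool_rot: [0.0, 0.803, 0.596, 0.0]
contact_force: [-0.6, -0.5, -1.0]
gripper_width: 0.268
grasp_force: 69.2
t 9.1 pos [ 0.5884 -0.0218  0.1387] yaw 73.1 F [-0.6 -0.5 -1. ] M [-0.    0.09  0.01] w 0.268 g 69.2 q [ 0.3   0.5  -0.49  1.84  0.3   0.87 -0.62]
shift(at old yaw) [ 0.0014  0.0055 -0.0003] turn -0.2
```

```bash
python3 -m inch '[[0,0.003,0,0],[0,0.003,0,0],[0,0.002,0,0],[0,0.002,0,0],[0,0,0,0]]'
python3 - <<'E'
from station import bot
import cv2,numpy as np
t=bot.read_camera("top")["color"][:,:,::-1];s=bot.read_camera("scene")["color"][:,:,::-1]
cv2.imwrite("pics/t3.png",t);cv2.imwrite("pics/s3.png",s)
cv2.imwrite("pics/crop4.png",cv2.resize(s[170:320,225:395],(680,600),interpolation=2))
E
python3 d.py .5941 -.0221 .139 73.3
```

```text
t: 9.6
eef_pos: [0.5943, -0.0237, 0.1379]
tool_rot: [-0.002, 0.803, 0.596, -0.003]
contact_force: [-7.6, 1.2, 2.5]
gripper_width: 0.273
grasp_force: 70.0
t 9.7 pos [ 0.5943 -0.0237  0.1379] yaw 73.16 F [-7.4  1.7  1.7] M [0.65 2.38 0.02] w 0.27 g 70.0 q [ 0.3   0.52 -0.48  1.82  0.3   0.89 -0.61]
shift(at old yaw) [ 0.0015 -0.0006 -0.0011] turn -0.14
```

View pics/crop4.png

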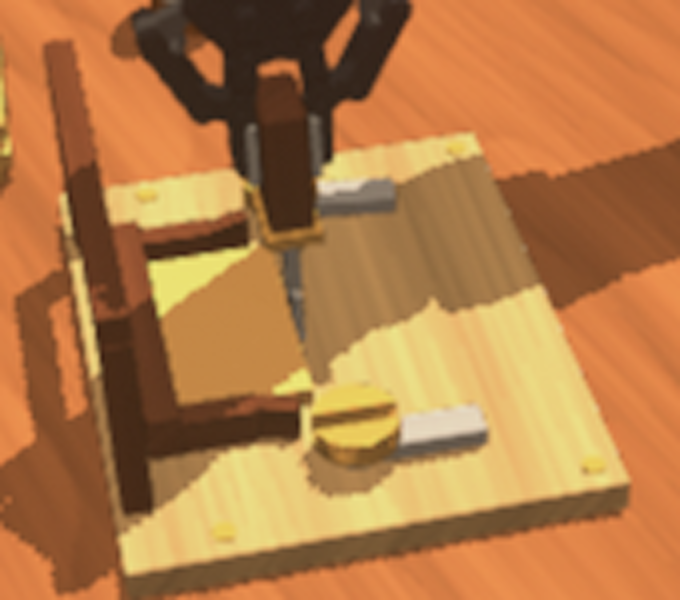

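The blank lies between the rails against the fence, its front edge at crop (300,340) touching the blade. The 7.6 N reaction at the expected home position agrees with this. Next is the left latch.

```bash
python3 -m inch '[[0,0.001,0,0],[0,0,0,0],[0,-0.008,0,0],[0,-0.008,0,0],[0,-0.01,-0.01,0],[0,0,-0.03,0],[0,0,-0.03,0],[0,0,-0.02,0],[0,0,0,0]]'
python3 - <<'E'
from h import *
from station import bot
# left slot direction & centre, from unobstructed first picture: dark slot pixels inside the head
t=cv2.cvtColor(cv2.imread("pics/top0.png"),cv2.COLOR_BGR2GRAY).astype(float)
J=np.array([.5965,-.0228,-.2913])
for nm,(u,v) in(('L',(301.17,226.03)),('R',(396.65,253.75))):
    yy,xx=np.mgrid[int(v)-12:int(v)+13,int(u)-12:int(u)+13];m=(np.hypot(xx-u,yy-v)<8)
    g=t[yy,xx];w=np.where(m,np.clip(np.median(g[m])-g,0,None),0);w/=w.sum()
    c=np.array([(w*xx).sum(),(w*yy).sum()]);d=np.stack([xx-c[0],yy-c[1]],-1)
    C=np.einsum('ij,ijk,ijl->kl',w,d,d);e,V=np.linalg.eigh(C);a=V[:,1]
    P=ray('top',[c-8*a,c+8*a],.0485);D=P[1]-P[0]
    print(nm,c,e,'slot yaw',np.degrees(np.arctan2(D[1],D[0]))%180-180)
print('bar yaw', [np.degrees(np.arctan2(*( (e-h)[[1,0]]))) for e,h in((np.array([.5496,.0948]),np.array([.6128,.0768])),(np.array([.4954,-.0884]),np.array([.5554,-.1148])))])
E
python3 d.py .6125 .0767 .23 -16
```

```text
t: 10.6
eef_pos: [0.5754, -0.0168, 0.2329]
tool_rot: [0.002, 0.803, 0.596, 0.003]
contact_force: [0.1, -0.4, -2.1]
gripper_width: 0.27
grasp_force: 69.5
L [299.95297575 225.54371785] [ 3.77110219 17.75618601] slot yaw -17.58380051636547
R [398.14982578 254.51319064] [ 2.51508762 20.19063805] slot yaw -24.691669312503564
bar yaw [np.float64(164.10251025807491), np.float64(156.25050550713325)]
t 10.6 pos [ 0.5754 -0.0168  0.2329] yaw 73.12 F [ 0.1 -0.4 -2.1] M [ 0.03 -0.04  0.03] w 0.27 g 69.5 q [ 0.34  0.37 -0.53  1.79  0.22  1.03 -0.57]
shift(at old yaw) [0.1002 0.0084 0.0029] turn 89.12
```

```bash
python3 -m inch '[[0.025,0.002,0,0],[0.03,0.002,0,0],[0.03,0.002,0,0],[0.015,0.002,0,0],[0,0,0,4],[0,0,0,8.5],[0,0,0,8.5],[0,0,0,8.5],[0,0,0,8.5],[0,0,0,8.5],[0,0,0,8.5]]'
python3 -m inch '[[0,0,0,8.5],[0,0,0,8.5],[0,0,0,8.5],[0,0,0,6],[0,0,0,3.3],[0,0,0,0],[0,0,0,0]]'
python3 d.py .6125 .0768 .23 -16.7
```

```text
t: 11.7
eef_pos: [0.6097, 0.0752, 0.2281]
tool_rot: [0.0, 0.988, 0.154, -0.001]
contact_force: [-0.6, 0.9, -2.0]
gripper_width: 0.274
grasp_force: 69.3
t: 12.4
eef_pos: [0.6098, 0.0756, 0.2284]
tool_rot: [0.0, 0.99, -0.144, -0.0]
contact_force: [0.6, -0.4, -2.9]
gripper_width: 0.274
grasp_force: 69.4
t 12.4 pos [0.6098 0.0756 0.2284] yaw -16.6 F [ 0.6 -0.4 -2.9] M [0.03 0.03 0.03] w 0.274 g 69.4 q [-0.06  0.4  -0.22  1.71  0.1   1.04 -2.17]
shift(at old yaw) [ 0.0022 -0.0019 -0.0016] turn 0.1
```

```bash
python3 -m inch '[[0.001,-0.001,0.02,0],[0.001,-0.001,0.02,0],[0,0,0.013,0],[0,0,0,0],[0,0,0,0]]'
python3 d.py .6125 .0768 .175 -16.7;python3 d.py
python3 - <<'E'
from station import bot
import cv2,numpy as np
s=bot.read_camera("scene")["color"][:,:,::-1]
cv2.imwrite("pics/s4.png",s)
cv2.imwrite("pics/crop5.png",cv2.resize(s[220:310,270:390],(800,600),interpolation=2))
E
python3 d.py .6125 .0768 .175 -16.7
```

```text
t: 12.9
eef_pos: [0.6128, 0.0774, 0.176]
tool_rot: [-0.0, 0.989, -0.145, -0.0]
contact_force: [0.7, -0.3, -0.2]
gripper_width: 0.271
grasp_force: 69.4
t 12.9 pos [0.6128 0.0774 0.176 ] yaw -16.66 F [ 0.7 -0.3 -0.2] M [ 0.03 -0.04 -0.01] w 0.271 g 69.4 q [-0.07  0.46 -0.21  1.75  0.12  0.94 -2.19]
shift(at old yaw) [-0.0001  0.0006  0.001 ] turn 0.04
t 12.9 pos [0.6128 0.0774 0.176 ] yaw -16.66 F [ 0.7 -0.3 -0.2] M [ 0.03 -0.04 -0.01] w 0.271 g 69.4 q [-0.07  0.46 -0.21  1.75  0.12  0.94 -2.19]
t 12.95 pos [0.6132 0.0775 0.1766] yaw -16.67 F [-0.9 -0.1 -1. ] M [ 0.01 -0.    0.  ] w 0.272 g 69.4 q [-0.07  0.46 -0.21  1.75  0.12  0.94 -2.19]
shift(at old yaw) [-0.0005  0.0008  0.0016] turn 0.03
```

View pics/crop5.png

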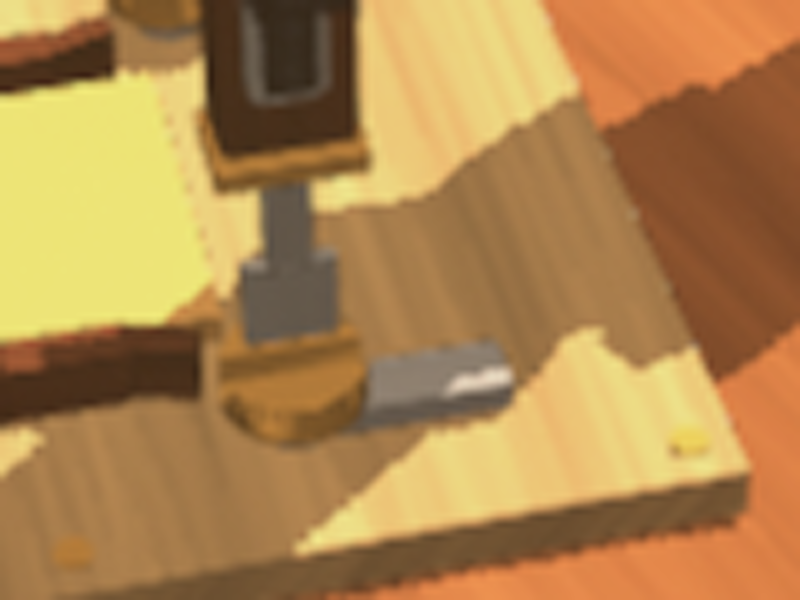

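The blade hangs over the left head, parallel to its slot: blade lower edge at crop (245,343)–(338,330), near slot lip at (222,370)–(365,345). I compare these with the projections.

Run:
```python
from h import *
np.set_printoptions(precision=1,suppress=True)
f=lambda P:(proj('scene',P)-[270,220]+.42)*6.667
for off in(.114,.1167):
  print('blade',off,f(T([.613,.0774,np.radians(-16.7)],[[.014,.0025,.1762-off],[-.014,.0025,.1762-off],[.022,.015,.1762-off+.07],[-.022,.015,.1762-off+.07]])))
h=[.6125,.0768,np.radians(-16.7)]
print('lip',f(T(h,[[.0215,.0045,.0485],[-.0215,.0045,.0485]])),'head ctr',f(T(h,[[0,0,.0485],[.022,0,.0485],[-.022,0,.0485],[0,.022,.0485]])))
```

```text
blade 0.114 [[240.8 344.3]
 [335.4 328.3]
 [211.4 194.7]
 [369.1 169.1]]
blade 0.1167 [[241.1 351.1]
 [335.6 335. ]
 [211.8 202.1]
 [369.2 176.5]]
lip [[219.1 385.4]
 [363.2 360.7]] head ctr [[288.2 362.5]
 [214.5 375.1]
 [361.4 350. ]
 [304.2 414.4]]
```

Run:
```python
from h import *
np.set_printoptions(precision=2,suppress=True,linewidth=200)
f=lambda P:proj('scene',P)
h=[.6125,.0768,np.radians(-16.7)]
print('pred head ctr',f(T(h,[[0,0,.0485]])),'lip near/far',f(T(h,[[0,.0045,.0485],[0,-.0045,.0485]])),'floor near/far',f(T(h,[[0,.0045,.0365],[0,-.0045,.0365]])),'rim near/far/left/right',f(T(h,[[0,.022,.0485],[0,-.022,.0485],[.022,0,.0485],[-.022,0,.0485]])))
g=cv2.imread("pics/s3.png").astype(int)
for u in(308,311,314,317,320): print(u,[tuple(g[v,u])for v in()], g[258:292,u].sum(1)//3)
print('row272',g[272,295:335].sum(1)//3)
print('B col314',g[258:292,314,0])
```

```text
pred head ctr [[312.81 273.95]] lip near/far [[313.29 275.52]
 [312.33 272.39]] floor near/far [[313.46 279.9 ]
 [312.5  276.76]] rim near/far/left/right [[315.21 281.74]
 [310.49 266.42]
 [301.75 275.84]
 [323.79 272.07]]
308 [] [121 143 177 189 176 174 173 171 182 179 178 179 179 180 161 112  84  84 135 172 177 176 163 128 102 101  95  96 113 123 123 122 122 123]
311 [] [164 192 191 190 190 190 190 189 182 178 179 179 179 177 142  84  84 106 155 176 177 176 178 151 104 113 117 108 102 118 128 128 127 127]
314 [] [192 193 193 194 194 193 192 184 177 178 179 179 180 163 114  85  88 125 165 177 177 176 177 151  96  89  88  86  84 107 126 128 128 129]
317 [] [189 187 186 186 186 187 188 181 178 181 178 179 178 145  86  89 102 151 177 176 176 177 178 144  82  82  80  82 101 121 126 126 125 125]
320 [] [190 191 191 192 192 192 191 189 188 184 180 179 163 118  93 101 132 167 177 176 177 149  90  79  79  77  78 101 118 117 118 140 160 179]
row272 [ 76  78  78  76  72 150 184 177 184 179 176 172 166 161 156 149 142 136 126 114 102  91  86  85  90  93  92 108 134 169 189 188 187 189 190 191 195 197 201 205]
B col314 [128 129 130 131 130 130 129 117  99  93  94  94  95  83  55  42  44  63  85  93  93  92  93  77  47  44  44  43  49  68  78  79  79  79]
```

Run:
```python
import cv2
s=cv2.imread("pics/s3.png")
cv2.imwrite("pics/crop6.png",cv2.resize(s[255:295,290:345],(770,560),interpolation=0))
```

View pics/crop6.png

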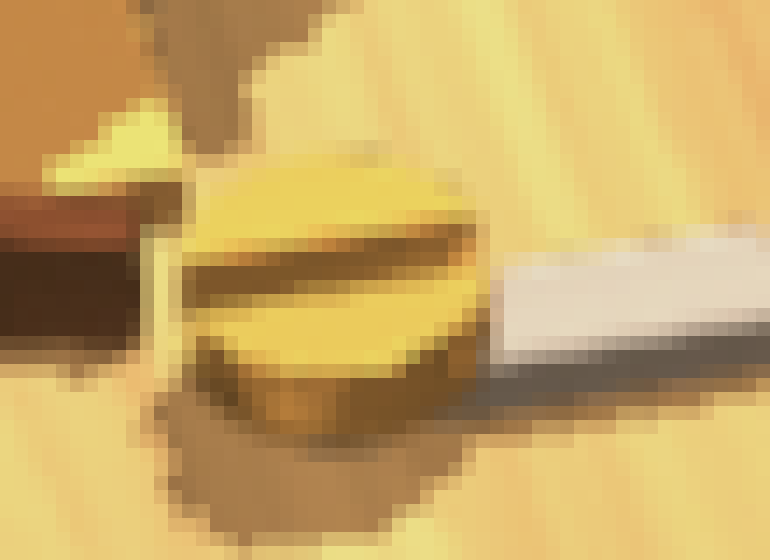

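The slot is a dark band at scene (314,273.4), about 1 mm to the −y side of my estimate. I shift by that and go in.

```bash
python3 -m inch '[[0,0.002,0.005,0],[0,0,0.005,0],[0,0,0.004,0],[0,0,0.003,0],[0,0,0.003,0],[0,0,0.002,0],[0,0,0,0]]'
python3 d.py .6125 .0768 .1515 -16.7
```

```text
t: 13.65
eef_pos: [0.6119, 0.0755, 0.1535]
tool_rot: [0.0, 0.989, -0.145, -0.0]
contact_force: [0.7, 0.5, -2.4]
gripper_width: 0.276
grasp_force: 69.6
t 13.65 pos [0.6119 0.0755 0.1535] yaw -16.68 F [ 0.7  0.5 -2.4] M [ 0.01 -0.02  0.03] w 0.276 g 69.6 q [-0.07  0.49 -0.21  1.77  0.12  0.89 -2.19]
shift(at old yaw) [ 0.0002 -0.0014  0.002 ] turn 0.02
```

```bash
python3 -m inch '[[0,0,0.001,0],[0,0,0,-5],[0,0,0,-7],[0,0,0,-7],[0,0,0,-7],[0,0,0,-7],[0,0,0,-7]]'
python3 d.py .6125 .0768 .1515 73.3
python3 -m inch '[[0,0,0,-7],[0,0,0,-7],[0,0,0,-7],[0,0,0,-7],[0,0,0,-7],[0,0,0,-7],[0,0,0,-5],[0,0,0,0]]'
python3 d.py .6125 .0768 .1515 73.3
```

```text
t: 14.35
eef_pos: [0.6125, 0.0768, 0.1533]
tool_rot: [-0.001, 0.979, 0.205, 0.001]
contact_force: [0.3, 2.9, -2.4]
gripper_width: 0.274
grasp_force: 69.3
t 14.35 pos [0.6125 0.0768 0.1533] yaw 23.61 F [ 0.3  2.9 -2.4] M [ 0.84 -0.2  -0.18] w 0.274 g 69.3 q [ 0.05  0.51 -0.37  1.76  0.22  0.91 -1.57]
shift(at old yaw) [-0.0001  0.      0.0018] turn -49.69
t: 15.15
eef_pos: [0.6121, 0.0775, 0.1532]
tool_rot: [-0.001, 0.817, 0.576, 0.001]
contact_force: [-0.4, 4.2, 0.7]
gripper_width: 0.273
grasp_force: 69.6
t 15.15 pos [0.6121 0.0775 0.1532] yaw 70.4 F [-0.4  4.2  0.7] M [ 1.26  0.42 -0.01] w 0.273 g 69.6 q [ 0.19  0.54 -0.56  1.75  0.34  0.94 -0.85]
shift(at old yaw) [-0.0005  0.0006  0.0017] turn -2.9
```

```bash
python3 -m inch '[[0,0,0,-4],[0,0,0,-4],[0,0,0,-3],[0,0,0,-2],[0,0,0,0]]'
python3 d.py .6125 .0768 .1515 73.3
```

```text
t: 15.65
eef_pos: [0.612, 0.0775, 0.1533]
tool_rot: [-0.001, 0.747, 0.664, 0.001]
contact_force: [-1.6, 4.5, -0.3]
gripper_width: 0.271
grasp_force: 69.7
t 15.65 pos [0.612  0.0775 0.1533] yaw 83.26 F [-1.6  4.5 -0.3] M [ 1.56  0.48 -0.12] w 0.271 g 69.7 q [ 0.22  0.55 -0.61  1.75  0.37  0.95 -0.65]
shift(at old yaw) [-0.0007  0.0006  0.0018] turn 9.96
```

```bash
python3 -m inch '[[0,0,0,-2],[0,0,0,-2],[0,0,0,0]]'
python3 d.py .6125 .0768 .1515 73.3
python3 -m inch '[[0,0,0,-2],[0,0,0,-1],[0,0,0,0]]'
python3 d.py .6125 .0768 .1515 73.3
```

```text
t: 15.95
eef_pos: [0.6119, 0.0775, 0.1532]
tool_rot: [-0.001, 0.725, 0.689, 0.001]
contact_force: [-1.6, 6.0, 0.0]
gripper_width: 0.273
grasp_force: 70.4
t 15.95 pos [0.6119 0.0775 0.1532] yaw 87.09 F [-1.6  6.   0. ] M [ 1.78  0.53 -1.05] w 0.273 g 70.4 q [ 0.23  0.56 -0.63  1.75  0.38  0.96 -0.59]
shift(at old yaw) [-0.0007  0.0006  0.0017] turn 13.79
t: 16.25
eef_pos: [0.612, 0.0775, 0.1533]
tool_rot: [-0.002, 0.708, 0.707, 0.001]
contact_force: [-1.5, 6.1, 0.5]
gripper_width: 0.274
grasp_force: 75.0
t 16.25 pos [0.612  0.0775 0.1533] yaw 89.91 F [-1.5  6.1  0.5] M [ 1.9   0.57 -2.03] w 0.274 g 75.0 q [ 0.24  0.56 -0.64  1.75  0.39  0.96 -0.55]
shift(at old yaw) [-0.0007  0.0006  0.0018] turn 16.61
```

```bash
python3 -m inch '[[0,0,0,5],[0,0,0,5],[0,0,0,4],[0,0,0,0],[0,0,-0.01,0],[0,0,-0.02,0],[0,0,-0.03,0],[0,0,-0.02,0],[0,0,0,0]]'
python3 d.py .5555 -.1144 .235 73.3 .5555 -.1144 .235 156
```

```text
t: 17.15
eef_pos: [0.614, 0.0757, 0.2365]
tool_rot: [0.002, 0.786, 0.618, 0.003]
contact_force: [1.2, 0.6, -1.5]
gripper_width: 0.272
grasp_force: 69.5
t 17.15 pos [0.614  0.0757 0.2365] yaw 76.32 F [ 1.2  0.6 -1.5] M [ 0.04 -0.02 -0.05] w 0.272 g 69.5 q [ 0.23  0.46 -0.62  1.68  0.29  1.09 -0.71]
shift(at old yaw) [-0.1985 -0.0118  0.0015] turn 3.02
shift(at old yaw) [ 0.  0. -0.] turn -82.7
```

```bash
python3 -m inch '[[-0.018,-0.001,0,0],[-0.03,-0.002,0,0],[-0.03,-0.002,0,0],[-0.03,-0.002,0,0],[-0.03,-0.002,0,0],[-0.03,-0.002,0,0],[-0.03,-0.001,0,0],[0,0,0,-4],[0,0,0,-8],[0,0,0,-8],[0,0,0,-8],[0,0,0,-8]]'
python3 -m inch '[[0,0,0,-8],[0,0,0,-8],[0,0,0,-8],[0,0,0,-8],[0,0,0,-7],[0,0,0,-4.7],[0,0,0,0],[0,0,0,0]]'
python3 d.py .5555 -.1144 .175 156
```

```text
t: 18.35
eef_pos: [0.5528, -0.1145, 0.2318]
tool_rot: [-0.001, 0.554, 0.832, -0.001]
contact_force: [0.5, -0.4, -0.9]
gripper_width: 0.27
grasp_force: 69.5
t: 19.15
eef_pos: [0.5531, -0.1144, 0.2321]
tool_rot: [-0.001, 0.209, 0.978, -0.0]
contact_force: [0.4, -0.4, -2.0]
gripper_width: 0.273
grasp_force: 69.4
t 19.15 pos [ 0.5531 -0.1144  0.2321] yaw 155.87 F [ 0.4 -0.4 -2. ] M [ 0.03 -0.02 -0.04] w 0.273 g 69.4 q [ 0.77  0.44 -0.87  1.79  0.38  1.09  0.91]
shift(at old yaw) [-0.0022  0.001   0.0571] turn -0.13
```

```bash
python3 -m inch '[[-0.001,0.001,0.02,0],[-0.001,0,0.02,0],[0,0,0.016,0],[0,0,0,0],[0,0,0,0]]'
python3 - <<'E'
from station import bot
from h import *
s=bot.read_camera("scene")["color"][:,:,::-1]
cv2.imwrite("pics/s7.png",s)
cv2.imwrite("pics/crop7.png",cv2.resize(s[170:305,235:380],(800,745),interpolation=2)[:600])
o=bot.get_obs();p=np.array(o['eef_pos']);print(p)
f=lambda P:(proj('scene',P)-[235,170]+.41)*5.517
y=np.radians(156);P=[p[0],p[1],y]
print('blade',f(T(P,[[.014,-.0025,p[2]-.114],[-.014,-.0025,p[2]-.114],[.022,-.015,p[2]-.044],[-.022,-.015,p[2]-.044]])))
h=[.5555,-.1144,y]
print('lips',f(T(h,[[.0215,-.0045,.0485],[-.0215,-.0045,.0485],[0,-.0045,.0485],[0,.0045,.0485],[0,-.022,.0485],[-.022,0,.0485],[.022,0,.0485]])))
E
python3 d.py .5555 -.1144 .175 156
```

```text
t: 19.65
eef_pos: [0.5558, -0.1138, 0.1769]
tool_rot: [-0.0, 0.208, 0.978, 0.0]
contact_force: [-0.3, 0.8, -1.3]
gripper_width: 0.272
grasp_force: 69.4
[ 0.55631031 -0.11375499  0.17748076]
blade [[360.27266981 216.16348945]
 [290.82274947 221.0994976 ]
 [374.96513812  87.52510109]
 [260.07450237  95.34387863]]
lips [[381.68860053 245.93470242]
 [275.90468046 253.53140721]
 [328.86275735 249.72830674]
 [327.64826104 236.37539996]
 [331.26692385 276.16116683]
 [274.22559476 246.90301645]
 [382.14413204 239.17020873]]
t 19.7 pos [ 0.5563 -0.1138  0.1775] yaw 156.0 F [ 0.7 -0.4 -0.2] M [-0.01 -0.02 -0.02] w 0.267 g 69.4 q [ 0.73  0.51 -0.84  1.84  0.45  0.99  0.86]
shift(at old yaw) [ 0.0005 -0.0009  0.0025] turn 0.0
```

View pics/crop7.png

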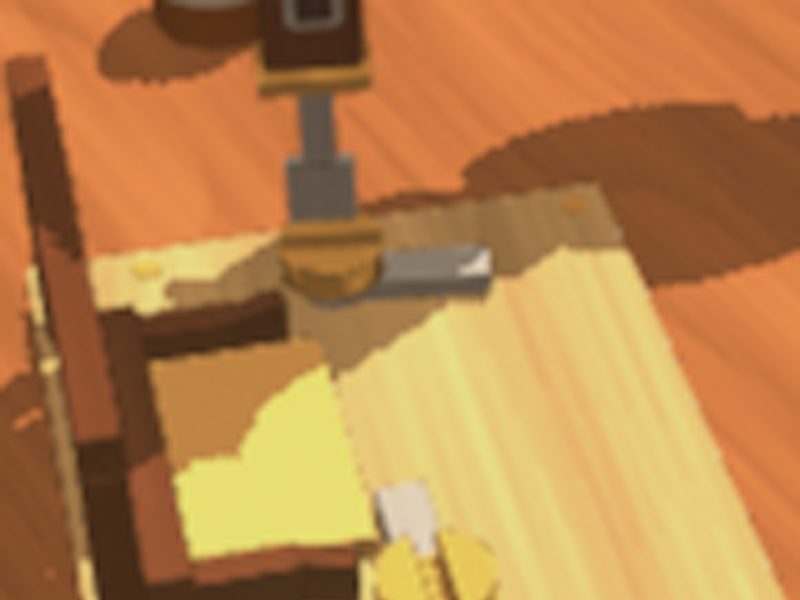

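Left latch is shut, blank home. The blade is parallel over the right head, with its lower edge at crop (288,222)–(355,217). Inserting.

```bash
python3 -m inch '[[0,-0.001,0.005,0],[0,0,0.005,0],[0,0,0.004,0],[0,0,0.003,0],[0,0,0.003,0],[0,0,0.003,0],[0,0,0.001,0],[0,0,0,0]]'
python3 d.py .5555 -.1144 .1525 156
```

```text
t: 20.5
eef_pos: [0.5555, -0.1148, 0.1531]
tool_rot: [0.0, 0.208, 0.978, -0.0]
contact_force: [-1.6, -0.3, 2.3]
gripper_width: 0.276
grasp_force: 70.1
t 20.5 pos [ 0.5555 -0.1148  0.1531] yaw 156.02 F [-1.6 -0.3  2.3] M [-0.08  0.44 -0.03] w 0.276 g 70.1 q [ 0.72  0.54 -0.82  1.86  0.48  0.95  0.84]
shift(at old yaw) [0.0002 0.0003 0.0006] turn 0.02
```

In the slot. Turn clockwise: from 156 to about 73 plus slack.

```bash
python3 -m inch '[[0,0,0,5],[0,0,0,7],[0,0,0,7],[0,0,0,7],[0,0,0,7],[0,0,0,7]]'
python3 d.py .5555 -.1144 .1525 73.3
python3 -m inch '[[0,0,0,7],[0,0,0,7],[0,0,0,7],[0,0,0,7],[0,0,0,7],[0,0,0,7],[0,0,0,4],[0,0,0,0]]'
python3 d.py .5555 -.1144 .1525 73.3
```

```text
t: 21.1
eef_pos: [0.556, -0.1151, 0.1532]
tool_rot: [0.001, 0.532, 0.847, 0.0]
contact_force: [0.2, -1.3, 0.5]
gripper_width: 0.27
grasp_force: 69.6
t 21.1 pos [ 0.556  -0.1151  0.1532] yaw 115.75 F [ 0.2 -1.3  0.5] M [-0.34 -0.12  0.1 ] w 0.27 g 69.6 q [ 0.6   0.49 -0.66  1.87  0.37  0.91  0.22]
shift(at old yaw) [ 0.0009 -0.0002  0.0007] turn 42.45
t: 21.9
eef_pos: [0.5553, -0.1157, 0.1531]
tool_rot: [0.001, 0.819, 0.573, -0.001]
contact_force: [-1.1, -2.2, 2.1]
gripper_width: 0.271
grasp_force: 70.0
t 21.9 pos [ 0.5553 -0.1157  0.1531] yaw 69.98 F [-1.1 -2.2  2.1] M [-0.82  0.53  0.04] w 0.271 g 70.0 q [ 0.47  0.45 -0.47  1.88  0.26  0.88 -0.49]
shift(at old yaw) [ 0.0013 -0.0003  0.0006] turn -3.32
```

```bash
python3 -m inch '[[0,0,0,4],[0,0,0,3],[0,0,0,2],[0,0,0,2],[0,0,0,0]]'
python3 d.py .5555 -.1144 .1525 73.3
python3 -m inch '[[0,0,0,2],[0,0,0,1],[0,0,0,0]]'
python3 d.py .5555 -.1144 .1525 73.3
```

```text
t: 22.4
eef_pos: [0.5552, -0.1157, 0.1531]
tool_rot: [0.001, 0.869, 0.495, -0.001]
contact_force: [-3.3, -4.1, 5.1]
gripper_width: 0.276
grasp_force: 70.6
t 22.4 pos [ 0.5552 -0.1157  0.1531] yaw 59.29 F [-3.3 -4.1  5.1] M [-1.37  0.84  1.44] w 0.276 g 70.6 q [ 0.43  0.44 -0.43  1.88  0.24  0.87 -0.65]
shift(at old yaw) [ 0.0013 -0.0004  0.0006] turn -14.01
t: 22.7
eef_pos: [0.5554, -0.1153, 0.1532]
tool_rot: [0.001, 0.881, 0.473, -0.001]
contact_force: [-3.0, -3.5, 4.9]
gripper_width: 0.273
grasp_force: 77.7
t 22.7 pos [ 0.5554 -0.1153  0.1532] yaw 56.41 F [-3.  -3.5  4.9] M [-1.23  0.83  2.13] w 0.273 g 77.7 q [ 0.43  0.44 -0.42  1.88  0.23  0.87 -0.7 ]
shift(at old yaw) [ 0.0008 -0.0004  0.0007] turn -16.89
```

```bash
python3 -m inch '[[0,0,0,-5],[0,0,0,-5],[0,0,0,-4],[0,0,0,0],[0,0,-0.01,0],[0,0,-0.02,0],[0,0,-0.03,0],[0,0,-0.03,0],[0,0,0,0]]'
python3 d.py .505 .02 .246 23.1 .4521 .3309 .246 23.1
```

```text
t: 23.6
eef_pos: [0.558, -0.1142, 0.2474]
tool_rot: [0.002, 0.819, 0.573, 0.003]
contact_force: [0.5, 0.4, -1.3]
gripper_width: 0.271
grasp_force: 69.7
t 23.6 pos [ 0.558  -0.1142  0.2474] yaw 69.98 F [ 0.5  0.4 -1.3] M [-0.   -0.08 -0.02] w 0.271 g 69.7 q [ 0.5   0.34 -0.51  1.79  0.19  1.05 -0.43]
shift(at old yaw) [ 0.1079 -0.0957  0.0014] turn 46.88
shift(at old yaw) [ 0.0733 -0.3067 -0.    ] turn 0.0
```

```bash
python3 -m inch '[[0.017,-0.015,0,0],[0.03,-0.027,0,0],[0.03,-0.027,0,0],[0.03,-0.026,0,0],[0,0,0,4],[0,0,0,8],[0,0,0,8],[0,0,0,8],[0,0,0,8],[0,0,0,7],[0,0,0,3.9]]'
python3 -m inch '[[0.004,-0.015,0,0],[0.007,-0.03,0,0],[0.007,-0.03,0,0],[0.007,-0.03,0,0],[0.007,-0.03,0,0],[0.007,-0.03,0,0],[0.007,-0.03,0,0],[0.007,-0.03,0,0],[0.007,-0.03,0,0],[0.007,-0.03,0,0],[0.006,-0.022,0,0],[0,0,0,0]]'
python3 -m inch '[[0,0,0,0],[0,0,0,0]]'
python3 d.py .4521 .3309 .246 23.1
```

```text
t: 24.7
eef_pos: [0.502, 0.0186, 0.242]
tool_rot: [-0.0, 0.98, 0.198, -0.001]
contact_force: [-0.0, -0.0, -2.0]
gripper_width: 0.272
grasp_force: 69.5
t: 25.9
eef_pos: [0.4469, 0.3332, 0.2423]
tool_rot: [-0.001, 0.979, 0.203, -0.001]
contact_force: [0.0, 0.9, -0.8]
gripper_width: 0.274
grasp_force: 69.4
t: 26.1
eef_pos: [0.4494, 0.328, 0.2422]
tool_rot: [0.0, 0.98, 0.2, -0.0]
contact_force: [-0.5, 0.5, -1.6]
gripper_width: 0.27
grasp_force: 69.4
t 26.1 pos [0.4494 0.328  0.2422] yaw 23.03 F [-0.5  0.5 -1.6] M [ 0.03 -0.01  0.01] w 0.27 g 69.4 q [-0.26  0.35 -0.6   1.81  0.22  1.05 -2.11]
shift(at old yaw) [ 0.0036 -0.0016 -0.0038] turn -0.07
```

```bash
python3 -m inch '[[0.0035,-0.0015,0.01,0],[0,0,0.02,0],[0,0,0.018,0],[0,0,0,0],[0,0,0,0]]'
python3 d.py .4523 .331 .1167 23.1
```

```text
t: 26.6
eef_pos: [0.4521, 0.3314, 0.1945]
tool_rot: [0.0, 0.98, 0.2, -0.0]
contact_force: [-0.8, -0.3, -2.0]
gripper_width: 0.269
grasp_force: 69.5
t 26.6 pos [0.4521 0.3314 0.1945] yaw 23.07 F [-0.8 -0.3 -2. ] M [ 0.03  0.03 -0.  ] w 0.269 g 69.5 q [-0.28  0.41 -0.59  1.85  0.27  0.96 -2.15]
shift(at old yaw) [0.     0.0005 0.0778] turn -0.03
```

```bash
python3 -m inch '[[0,0,0.008,0],[0,0,0.01,0],[0,0,0.01,0],[0,0,0,0]]'
python3 d.py .4523 .331 .1167 23.1
python3 -m inch '[[0,0,0.012,0],[0,0,0.012,0],[0,0,0.012,0],[0,0,0.007,0],[0,0,0.003,0],[0,0,0,0],[0,0,0,0]]'
python3 d.py .4523 .331 .1167 23.1
```

```text
t: 27.0
eef_pos: [0.4512, 0.3311, 0.165]
tool_rot: [0.001, 0.98, 0.2, -0.001]
contact_force: [1.5, -0.5, -1.6]
gripper_width: 0.274
grasp_force: 69.5
t 27.0 pos [0.4512 0.3311 0.165 ] yaw 23.12 F [ 1.5 -0.5 -1.6] M [ 0.01 -0.06 -0.02] w 0.274 g 69.5 q [-0.29  0.44 -0.57  1.88  0.3   0.91 -2.18]
shift(at old yaw) [0.001  0.0005 0.0483] turn 0.02
t: 27.7
eef_pos: [0.4521, 0.3322, 0.1211]
tool_rot: [-0.0, 0.98, 0.2, 0.0]
contact_force: [-0.1, -0.2, -1.3]
gripper_width: 0.272
grasp_force: 69.5
t 27.7 pos [0.4521 0.3322 0.1211] yaw 23.12 F [-0.1 -0.2 -1.3] M [-0.05 -0.05  0.06] w 0.272 g 69.5 q [-0.32  0.5  -0.55  1.91  0.35  0.82 -2.22]
shift(at old yaw) [-0.0003  0.0012  0.0044] turn 0.02
```

```bash
python3 -m inch '[[0,0,0.002,0],[0,0,0.002,0],[0,0,0.001,0],[0,0,0,0]]'
python3 d.py .4523 .331 .1135 23.1
```

```text
t: 28.1
eef_pos: [0.4522, 0.3321, 0.1168]
tool_rot: [0.0, 0.98, 0.2, 0.0]
contact_force: [-1.9, -2.3, 6.6]
gripper_width: 0.271
grasp_force: 70.4
t 28.1 pos [0.4522 0.3321 0.1168] yaw 23.11 F [-1.9 -2.3  6.6] M [-0.46  0.35 -0.07] w 0.271 g 70.4 q [-0.32  0.51 -0.54  1.91  0.35  0.82 -2.22]
shift(at old yaw) [-0.0003  0.0011  0.0033] turn 0.01
```

```bash
python3 -m inch '[[0,0,0,0],[0,0,0,0],[0,0,0,0],[0,0,0,0],[0,0,0,0],[0,0,0,0],[0,0,0,0]]' 0.0854
python3 -m inch '[[0,0,-0.01,0],[0,0,-0.02,0],[0,0,-0.03,0],[0,0,-0.04,0],[0,0,-0.04,0],[0.0,0.02,0,0],[0,0.04,0,0],[0,0.04,0,0],[0,0.04,0,0],[0,0.03,0,0],[0,0,0,0],[0,0,0,0]]'
python3 - <<'E'
from station import bot
import cv2,numpy as np
s=bot.read_camera("scene")["color"][:,:,::-1];cv2.imwrite("pics/s8.png",s)
cv2.imwrite("pics/crop8.png",cv2.resize(s[170:380,230:510],(800,600),interpolation=2))
E
```

```text
t: 28.8
eef_pos: [0.4519, 0.3319, 0.1158]
tool_rot: [0.0, 0.98, 0.2, -0.0]
contact_force: [0.1, 0.3, 0.8]
gripper_width: 1.007
grasp_force: 0.0
t: 30.0
eef_pos: [0.5188, 0.1753, 0.2564]
tool_rot: [-0.0, 0.98, 0.2, 0.0]
contact_force: [-0.9, 0.2, 0.6]
gripper_width: 1.001
grasp_force: 0.0
```

View pics/crop8.png

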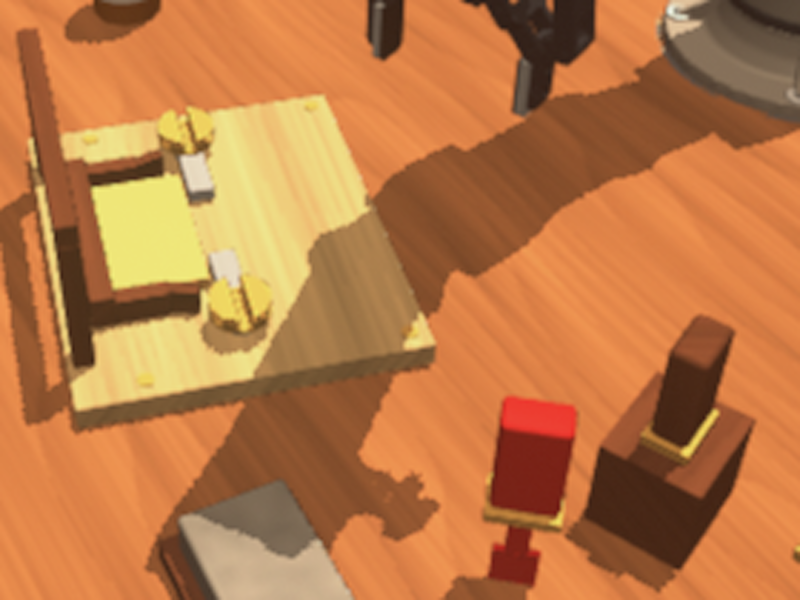

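The picture shows both latches square across the front of the blank, at crop (195,175) and (225,270). The blank is home against the fence, and the driver is seated upright in its stand at crop (690,390). The hand is clear.

```bash
python3 -c "
from station import bot
print(bot.hand_in())"
```

```text
the job is handed in; nothing more can be done
None
```

I slid the blank home against the fence, turned both latches onto their stops with the blade, stood the driver back upright in its stand, and handed the job in at about 30 s; the hand-in gave no verdict.

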